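# Clamp the lino block in the carving jig

### The arm

A 6-joint arm with a two-finger parallel gripper is mounted at the origin on the work surface. World frame = base frame: x ahead of the robot, y to its left, z up, the work surface at z = 0. Lengths are in m, angles in rad, forces in N, time in s.
With the tool pointing down it reaches from about 0.375 to 0.975 m from the base axis. Payload 3.8 kg.
Tool frame: the origin (TCP) lies midway between the tips of the shut fingers; the grasp point (between the pads) lies 19 mm behind it; z points along the fingers, y is the line along which they close (so a half turn about z gives the same grasp; the last joint's range is limited). The gripper opens to 85 mm and grips with 20 to 120 N. Pads are 22 mm wide; open, the fingers measure 114 mm over their backs; the gripper's body (76 mm by 85 mm) begins 54 mm behind the grasp point. The pads swing forward as they close: fully open they stand 13 mm farther back than shut.
Start: joints at [-1.145, 0.264, 1.604, -0, 1.274, -0.037], TCP at [0.301, -0.604, 0.231] pointing down, gripper open.
Joint ranges: [-2.63, 2.63], [-0.94, 2.18], [0.31, 2.57], [-1.31, 4.45], [0, 2.66], [-2.55, 2.55]. Speed limits (rad/s): [2.57, 2.57, 3.14, 3.14, 3.14, 3.14].

### API

Orientations are given as a unit quaternion [w, x, y, z].
In Python, from bench import bot gives the robot as it stands. Calls block until the motion is done:
- bot.movep(position, orientation): joint-space move of the TCP to a pose.
- bot.line_to(position, frame=None, velocity=0.15): straight line of the TCP; frame=None keeps the orientation; velocity is the mean speed in m/s.
- bot.move_j(angles): joint-space move.
- bot.set_gripper(opening): opening from 0.0 (shut) to 1.0 (fully open); the grip force is fixed at half the most; returns when the fingers have stopped.
- bot.sleep(seconds).
- bot.inverse_kinematics(position, orientation): joint angles nearest the present ones, or None.
- bot.read_state(): the state.
- bot.capture(name): name is "side" or "top" or "wrist"; returns the picture (400x640x3 uint8, blue, green, red); there is no depth.
- bot.camera_params(name): a dict with "vfov" (degrees; the focal length in pixels is half the picture's height over the tangent of half this angle, whatever the lens; pixels are square), "cx", "cy" (the principal point, pixels), "position" and "rotation" of the camera in the world; the wrist camera has in their place "mount" (4x4, takes a point from camera to tool coordinates, whose origin is the TCP and whose axes are the flange's). Camera axes: x right, y up, looking along -z (the intrinsics and any distortion apply to the point x, -y, -z); pixel columns grow to the right and rows downward; lengths in m; the calibration is good to about 2 mm. A picture is of the moment at which its call begins: read the wrist's pose just before it. camera_params takes no time and is no camera call.
A pose or a line that the arm cannot do raises bot.IKError and nothing moves.
- bot.close_job(): hands the job in; it is judged then, once.
Trained networks look in the newest picture that a camera, given by its name, has taken for a name from the list of things; names that differ only in an ending like _2 or _b are one class to them, and where a whole thing is asked for, a point or a joint stands for the part that bears it (a point fixed in the world has none). Each returns a list of dicts, best first, with "confidence" (0 to 1); they miss things now and then, are a little off and sometimes report something else, mostly with a low value. They report only what shows in the picture. A call takes as long as a camera call.
- bot.spot_in(query, camera): "at" ([row, column] in pixels, amid what is visible of it).
- bot.place_of(query, camera): "at" ([row, column] in pixels: a listed point, or the origin of a listed thing).
The state is a dict: "time": time; "joint_positions": joint angles; "joint_vel": joint speeds; "effort": joint torques, N m; "tcp_pos": TCP position; "tcp_rot": TCP orientation; "ft_force": force on the tool from outside, world axes, zero at the start; "wrist_torque": the same for the moment, N m; "grip_width": opening from 0.0 (shut) to 1.0 (fully open); "gripper_force": force on a finger pad.
Only numpy, scipy, OpenCV 4.12 (cv2) and the standard library are available. Lean on these libraries where they do the work, as an engineer would, in place of code of your own. Each camera call takes 0.05 s, during which the arm holds its last target. There are 200 camera calls.

### The job

Get the lino block ready to carve without picking anything up: with the fingertips, push it across the plywood jig until it sits fully home in the corner, flat against both dark wooden fences. Then push the red clamp handle over and down, past its dead point, until it snaps into lock with the rubber foot pressing on the block. Slide the block, never lift it, and leave the tools, jars and tins where they stand.

Things in the scene. Friction and masses are not known exactly. Their poses are not given: they have to be found in the camera images.
- jig: Carving jig, screwed to the table: plywood board 300 mm (its x) by 440 mm (its y), 12 mm thick. Origin: centre of its underside; x away from the robot, y to the robot's left (may be turned a little). Dark fences 20 mm wide, 14 mm above the board: far one's inner face at x = +105 mm (y -200 to +40), left one's at y = +20 mm (x -50 to +125). Block fully home: its centre at x = +30, y = -55 mm.
- clamp_pivot (a point): Pivot of the steel toggle clamp's arm, 42 mm above the table, behind the left fence: jig x = +30, y = +63 mm. Rear pivot: 60 mm further along jig +y, 15 mm higher. Axes as the jig's. The clamp works in the upright plane of jig y through this point and is within 18 mm of it. Open, the 80 mm arm stands up clear of the block, its top end under 135 mm above the table, within 50 mm of this point towards the block.
- block: Square lino printing block, loose on the jig's board: 150 x 150 x 24 mm thick, 0.28 to 0.56 kg, MDF with a grey-blue face and a yellow, pink and blue square design. Origin at the centre of its underside, z up. It starts 25 to 65 mm short of both fences and turned up to 0.2 rad, and slides under a push of 1 to 5 N.
- block_center (a point): The centre of the lino block, half-way up (12 mm above its underside); its x and y run along the block's edges, nearly along the jig's x and y at the start.
- clamp_handle (a joint): Clamp linkage, angle between handle and link (rad): 0 wide open, about 1.13 rubber foot meets the block, 1.76 dead point, 2.01 locked on its stop. Starts at 0; stays where left by friction; past the dead point on the block it snaps to 2.01 by itself. The handle itself turns less: it leans 12 deg outwards from upright at 0, lies within 8 deg of level when locked.
- clamp_grip (a point): Centre of the red handle grip, which is 100 mm long (-45 to +54 mm along its x), 22 mm wide (y), 14 mm thick (z). Its x: along the handle to its tip; its z: the way it is pushed to close. Open: 165 mm above the table at jig y = +110 mm, nearly upright. Swings over along jig +y and down to 61 mm above the table at jig y = +168 mm, nearly level. Push here: under 2 N, then peaks near 9 N before the dead point.
- clamp_foot: Black rubber foot, 18 mm across, under the end of the clamping arm; origin at the centre of its pressing face. Locked, it presses with about 39 N on the block's face, 22 mm in from the block's left edge, half-way along.
- gouge: Lino gouge, a bystander lying on the jig's board in front of the clamp, to the left of the block: wooden handle, steel shaft, 128 mm long, 30 mm thick; origin under its middle.
- brayer: Rubber ink roller, a bystander lying on the table: 90 mm wide, 150 mm long, 36 mm high; origin under its middle.
- baren: Flat round rubbing pad, a bystander on the table: 124 mm across, 24 mm high; origin under its middle.
- ink_jar: Blue ink jar with black cap, a bystander: 68 mm across, 85 mm tall; origin at the centre of its underside.
- cup: Red plastic cup, a bystander: 80 mm across, 95 mm tall; origin at the centre of its underside.
- paint_tin: White paint tin with a green band, a bystander: 87 mm across, 99 mm tall; origin at the centre of its underside.
- brush_jar: Clear jar holding five brushes, a bystander: 74 mm across, 100 mm tall, brushes to 190 mm; origin at the centre of its underside.

How it is judged:
On the way, in this order (a step that is already met when the one before it is completed fails the run):
1. the block is home against both fences, the clamp still open (x of block_center in the frame of jig above 0.027 m and y of block_center in the frame of jig above -0.058 m and angle between the x axis of block_center and the x axis of jig, either way round below 0.035 rad and value of joint clamp_handle below 1 rad), for 0.2 s.
2. the clamp has snapped past its dead point into lock on the block (value of joint clamp_handle above 1.93 rad and contact force between clamp_foot and block above 10 N), for 0.2 s.
At the end, for the whole second after the job is handed in: The block is within 3 mm of both fences and square to them within 2 degrees, at rest; the clamp linkage is locked (joint over 1.93 rad) and its rubber foot presses on the block with more than 10 N (all of step 2 and x of block_center in the frame of jig above 0.027 m and y of block_center in the frame of jig above -0.058 m and angle between the x axis of block_center and the x axis of jig, either way round below 0.035 rad and linear speed of block below 0.01 m/s and angular speed of block below 0.1 rad/s); the robot touches nothing.
It fails at once if the block is lifted off the jig (its centre raised more than 10 mm) (height (world z) of block_center above 0.034 m).
It fails at once if a bystander is moved more than 25 mm (distance of any of gouge, brayer, baren, ink_jar, cup, paint_tin, brush_jar from where it was at the start of the episode above 0.025 m).
It fails at once if a jar, cup or tin is tipped over (angle between any of ink_jar, cup, paint_tin, brush_jar's own z axis and vertical above 0.4 rad).
It also fails if it takes over 58 s, if anything falls off the work surface, if the arm or the gripper's body presses on something with over 40 N, if the wrist force passes 120 N, or if a joint passes its speed limit or range.

## Working session

There is one attempt and no reset: what is moved stays moved. The work goes in short steps, each a Python script; the robot and the scene stay as the last script left them, time stands still between calls to the robot, and variables do not carry over. Pictures are saved under pics/ and viewed, at most 10 in all, crops included, and the job is handed in when it is done.

```bash
mkdir -p pics; ls; python3 - <<'E'
from bench import bot
import cv2,numpy as np
for n in("top","side"):
    im=bot.capture(n); cv2.imwrite(f"pics/{n}0.png",im); p=bot.camera_params(n); print(n,p)
    for q in("jig","clamp_pivot","block","block_center","clamp_grip","clamp_foot","gouge","brayer","baren","ink_jar","cup","paint_tin","brush_jar"):
        r=bot.place_of(q,n); print(q,[(np.round(d["at"],1).tolist(),round(d["confidence"],2)) for d in r[:2]])
print(bot.camera_params("wrist")); print(bot.read_state())
E
```

```text
pics
top {'vfov': 57.68087730904024, 'cx': 324.9358782596056, 'cy': 201.2512085036192, 'position': array([0.3178903 , 0.00645649, 1.09699956]), 'rotation': array([-0.69594434, -0.05124847,  0.07292926,  0.71254221])}
jig [([175.8, 337.9], 0.85)]
clamp_pivot []
block [([189.8, 360.6], 0.81)]
block_center [([191.1, 365.0], 0.93)]
clamp_grip [([141.1, 302.8], 0.63)]
clamp_foot []
gouge [([198.5, 288.8], 0.52)]
brayer [([258.3, 458.8], 0.78)]
baren [([259.1, 181.8], 0.82)]
ink_jar [([215.6, 476.3], 0.79), ([258.2, 459.9], 0.46)]
cup [([216.9, 155.2], 0.91), ([142.6, 302.5], 0.25)]
paint_tin [([167.9, 468.9], 0.61)]
brush_jar [([170.9, 166.5], 0.84)]
side {'vfov': 48.40177454058705, 'cx': 319.7932563073117, 'cy': 199.25099404382254, 'position': array([0.4506455 , 0.87795672, 0.95317426]), 'rotation': array([-0.02362516, -0.00449686,  0.40547004,  0.91379192])}
jig [([223.1, 281.1], 0.65)]
clamp_pivot [([225.1, 264.7], 0.66)]
block [([203.4, 303.2], 0.84)]
block_center [([199.3, 300.6], 0.67), ([139.7, 332.3], 0.46)]
clamp_grip [([201.9, 251.8], 0.72), ([203.9, 265.1], 0.42)]
clamp_foot [(
[... 714 characters left out ...]
, 'joint_positions': array([-1.14487231e+00,  2.63921972e-01,  1.60399756e+00,  3.17905593e-05,
        1.27370710e+00, -3.69197167e-02]), 'joint_vel': array([ 0.0008343 ,  0.00058075,  0.00139695, -0.0003576 ,  0.00040346,
        0.00151108]), 'effort': array([-3.16755919e-03, -5.15062845e+01, -3.67710900e+01, -5.91016178e-04,
        1.09976561e-03,  2.27869145e-05]), 'tcp_pos': array([ 0.30137698, -0.60397699,  0.23126622]), 'tcp_rot': array([-1.96071178e-05,  9.73342324e-01,  2.29357188e-01,  1.16285109e-05]), 'ft_force': array([-0.85408499,  0.17104111,  0.16140256]), 'wrist_torque': array([-0.00709672, -0.01679946, -0.05842133]), 'gripper_force': 0.0, 'grip_width': 1.0017155865720664}
```

```bash
sleep 5; ls pics
```

```text
side0.png
top0.png
```

View pics/top0.png

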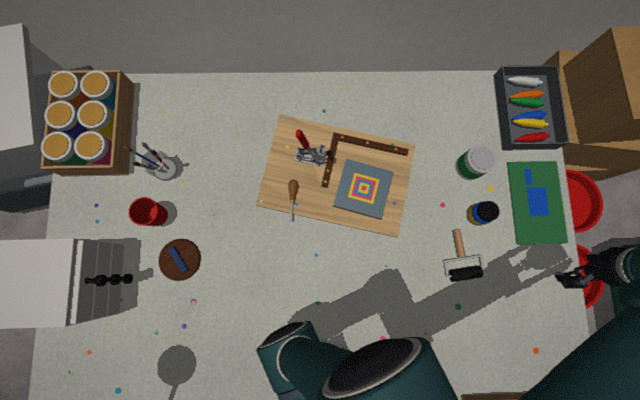

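View pics/side0.png

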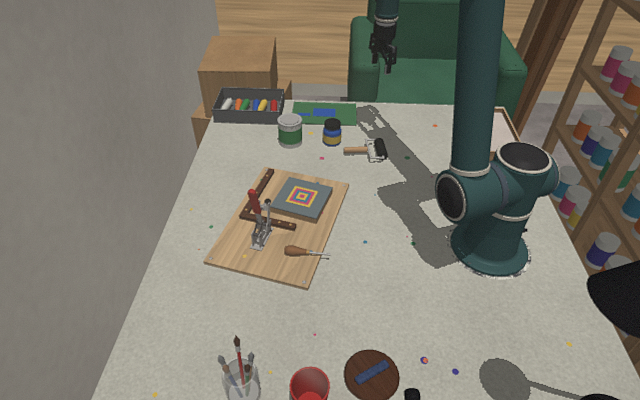

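The top view shows the jig turned clockwise in the image, with corners near (col,row) (283,115), (414,145), (400,237) and (257,206). The block is at (363,188), the clamp with its red grip at (303,143), and the gouge at (293,198). The side view agrees.

```bash
cat > h.py <<'E'
from bench import bot
import cv2,numpy as np
from scipy.spatial.transform import Rotation as R
def q2R(q): return R.from_quat(np.r_[q[1:],q[0]])
def R2q(r): q=r.as_quat(); return np.r_[q[3],q[:3]]
def cam(n,st=None):
    p=bot.camera_params(n); f=200/np.tan(np.radians(p["vfov"]/2))
    if n=="wrist":
        T=np.eye(4);T[:3,:3]=q2R(st["tcp_rot"]).as_matrix();T[:3,3]=st["tcp_pos"];T=T@p["mount"]
        M,c=T[:3,:3],T[:3,3]
    else: M,c=q2R(p["rotation"]).as_matrix(),np.array(p["position"])
    return f,p["cx"],p["cy"],M,c
def topl(C,px,z): # px (col,row) -> world xy at height z
    f,cx,cy,M,c=C; px=np.atleast_2d(px)
    d=np.c_[(px[:,0]-cx)/f,-(px[:,1]-cy)/f,-np.ones(len(px))]@M.T
    return c+d*((z-c[2])/d[:,2])[:,None]
def proj(C,P):
    f,cx,cy,M,c=C; v=(np.atleast_2d(P)-c)@M
    return np.c_[cx-f*v[:,0]/v[:,2],cy+f*v[:,1]/v[:,2]]
def quad(mask):
    cs,_=cv2.findContours(mask,cv2.RETR_EXTERNAL,cv2.CHAIN_APPROX_NONE); return max(cs,key=cv2.contourArea)[:,0].astype(float)
def rect(C,mask,z):
    P=topl(C,quad(mask),z)[:,:2].astype(np.float32)
    (x,y),(w,h),a=cv2.minAreaRect(P*1000); return np.round([x/1000,y/1000,w/1000,h/1000,a],4)
def masks(im):
    h=cv2.cvtColor(im,cv2.COLOR_BGR2HSV); k=np.ones((5,5),np.uint8)
    wood=((h[...,0]>5)&(h[...,0]<25)&(h[...,1]>60)).astype(np.uint8)*255
    blk=((h[...,0]>85)&(h[...,0]<125)&(h[...,1]>35)).astype(np.uint8)*255
    return wood,blk
E
python3 - <<'E'
from h import *
im=cv2.imread("pics/top0.png");C=cam("top")
roi=np.zeros(im.shape[:2],np.uint8);roi[105:245,245:425]=255
w,b=masks(im); w&=roi;b&=roi
print(cv2.cvtColor(im,cv2.COLOR_BGR2HSV)[[130,205,170],[290,350,440]])
print("jig",rect(C,w|b,.012),"block",rect(C,b,.036))
for n,p,z in(("center",(365,191),.024),("grip",(302.8,141.1),.165),("jigO",(337.9,175.8),0),("gouge",(288.8,198.5),.0),("tin",(469,168),0),("ink",(476,216),0),("brush",(166,171),0)):print(n,topl(C,p,z).round(3))
v=cv2.resize(np.hstack([w,b])[105:245],None,fx=.6,fy=1.2);
E
```

```text
[[ 17 103 180]
 [100  47 115]
 [ 26  13 159]]
jig [ 5.95500e-01 -6.80000e-02  4.39200e-01  3.00300e-01  7.58617e+01] block [ 0.5435 -0.1447  0.1449  0.1472 72.798 ]
center [[ 0.537 -0.151  0.024]]
grip [[0.648 0.031 0.165]]
jigO [[ 0.592 -0.072  0.   ]]
gouge [[0.523 0.081 0.   ]]
tin [[ 0.609 -0.488  0.   ]]
ink [[ 0.456 -0.495  0.   ]]
brush [[0.617 0.457 0.   ]]
```

```bash
cat >> h.py <<'E'
YAW=np.radians(75.86-90); O=np.array([.5955,-.068])
ex=np.array([np.cos(YAW),np.sin(YAW)]); ey=np.array([-ex[1],ex[0]])
def W(x,y,z): return np.r_[O+ex*x+ey*y,z]
def down(psi): return np.array([0,np.cos(psi/2),np.sin(psi/2),0])
def J(p): d=np.asarray(p)[:2]-O; return np.array([d@ex,d@ey])
def fj():
    f=bot.read_state()["ft_force"]; return np.array([f[:2]@ex,f[:2]@ey,f[2]])
def push(a,b,z,ax,lim,step=.002,v=.04,f0=0):
    a,b=np.array(a),np.array(b); n=int(np.ceil(np.linalg.norm(b-a)/step)); log=[]
    for i in range(1,n+1):
        p=a+(b-a)*i/n; bot.line_to(W(*p,z),velocity=v); F=fj()-f0; log.append(round(-F[ax],1))
        if -F[ax]>lim: break
    return p,log
def blockpose(im,C):
    w,b=masks(im); roi=np.zeros_like(b)
    q=proj(C,[W(x,y,.03) for x,y in((-.13,-.19),(.12,-.19),(.12,.03),(-.13,.03))]); cv2.fillPoly(roi,[q.astype(np.int32)],255)
    r=rect(C,b&roi,.036); return J(r[:2]).round(4),r[2:]
E
python3 - <<'E'
from h import *
q=down(YAW+np.pi)
bot.movep(W(-.15,-.087,.15),q); s=bot.read_state(); print(s["time"],s["joint_positions"].round(2))
bot.line_to(W(-.15,-.087,.010),velocity=.12); f0=fj(); print("f0",f0, bot.read_state()["tcp_pos"])
p=W(-.12,-.087,.01); bot.line_to(p,velocity=.08); print(fj()-f0)
p,l=push((-.12,-.087),(-.045,-.087),.010,0,14,f0=f0); print(p,l,bot.read_state()["time"], J(bot.read_state()["tcp_pos"]))
im=bot.capture("top"); cv2.imwrite("pics/top1.png",im); print(blockpose(im,cam("top")))
E
```

```text
3.25 [-0.32 -0.11  2.16 -0.    1.09 -1.64]
f0 [-0.1601316   0.39343097 -0.37664339] [ 0.42955478 -0.11599966  0.01068052]
[-0.65340895 -0.6014911  -0.0105825 ]
[-0.04697368 -0.087     ] [np.float64(0.1), np.float64(0.3), np.float64(3.3), np.float64(0.2), np.float64(1.0), np.float64(1.6), np.float64(1.1), np.float64(1.2), np.float64(1.2), np.float64(1.0), np.float64(1.5), np.float64(1.3), np.float64(0.9), np.float64(1.4), np.float64(0.8), np.float64(-0.0), np.float64(1.9), np.float64(1.3), np.float64(1.6), np.float64(1.6), np.float64(1.1), np.float64(1.5), np.float64(1.7), np.float64(1.2), np.float64(1.3), np.float64(0.2), np.float64(1.0), np.float64(1.8), np.float64(1.4), np.float64(1.3), np.float64(1.5), np.float64(1.3), np.float64(1.7), np.float64(1.5), np.float64(6.9), np.float64(11.6), np.float64(16.6)] 14.3417 [-0.05280998 -0.08690855]
(array([-0.0057, -0.1001]), array([ 0.1775,  0.2501, 75.8552]))
```

```bash
python3 - <<'E'
from h import *
bot.line_to(W(-.075,-.087,.010),velocity=.1)
bot.line_to(W(-.075,-.087,.10),velocity=.25)
bot.movep(W(.028,-.20,.10),down(YAW+np.pi/2))
im=bot.capture("top"); print(blockpose(im,cam("top")))
bot.line_to(W(.028,-.20,.010),velocity=.15); f0=fj(); print("f0",f0,bot.read_state()["time"])
bot.line_to(W(.028,-.18,.010),velocity=.08); print(fj()-f0)
p,l=push((.028,-.18),(.028,-.130),.010,1,14,f0=f0); print(p,np.array(l).tolist(),bot.read_state()["time"],J(bot.read_state()["tcp_pos"]),fj()-f0)
bot.line_to(W(.028,-.17,.010),velocity=.1)
bot.line_to(W(.028,-.20,.15),velocity=.25)
im=bot.capture("top"); cv2.imwrite("pics/top2.png",im); print(blockpose(im,cam("top")),bot.read_state()["time"])
cv2.imwrite("pics/top2c.png",cv2.resize(im[100:250,240:430],None,fx=4,fy=4,interpolation=cv2.INTER_CUBIC))
E
```

```text
(array([ 0.0298, -0.0843]), array([ 0.1452,  0.148 , 75.8836]))
f0 [-0.64326887  0.37453558  0.76258963] 17.4
[-0.10585606 -0.72390577 -1.34676949]
[ 0.028 -0.136] [1.0, -0.1, -0.2, -0.2, 0.2, 1.9, 1.5, 1.9, 2.1, 0.7, 2.2, 2.0, 2.1, 1.7, 2.3, 1.8, 2.0, 2.7, 1.3, 7.6, 13.6, 20.3] 23.3 [ 0.02806636 -0.14117442] [ -0.30965849 -20.29746166  -0.51707092]
(array([ 0.0295, -0.0542]), array([ 0.1472,  0.1484, 75.6454])) 24.5667
```

View pics/top2c.png

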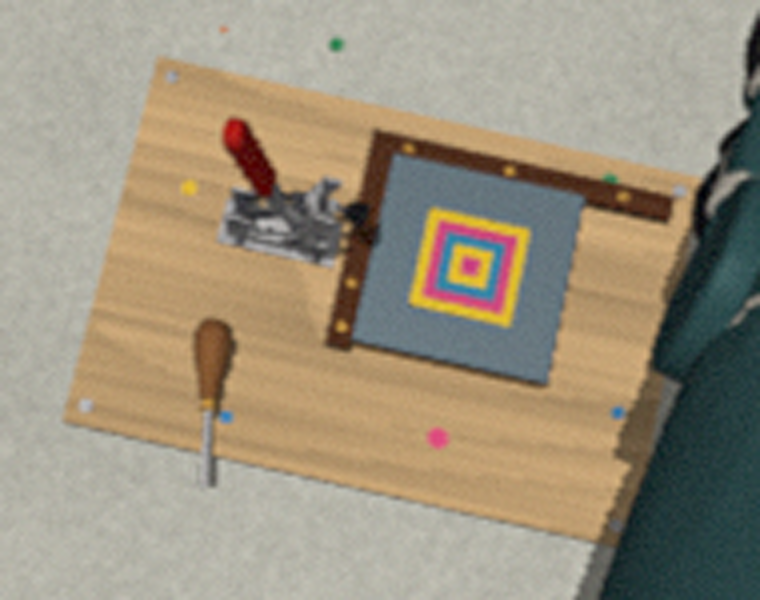

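The picture shows the block flush against both fences, measured at jig (29.5, -54.2) mm and square. The clamp is still open, with the red grip at crop (250,155). Next is the clamp.

```bash
python3 - <<'E'
from h import *
q=down(YAW+np.pi/2); X=.027
bot.line_to(W(.028,-.20,.27),velocity=.3); bot.set_gripper(0)
bot.movep(W(X,.06,.27),q); bot.line_to(W(X,.06,.168),velocity=.15)
f0=fj(); print("t",bot.read_state()["time"],f0)
bot.line_to(W(X,.085,.168),velocity=.08); print((fj()-f0).round(1))
for th in np.linspace(12,90,27):
    t=np.radians(th); cz=.093-.032*(th-12)/78
    g=np.array([.095+.073*np.sin(t),cz+.073*np.cos(t)]); n=np.array([np.cos(t),-np.sin(t)])
    c=g-n*.006; bot.line_to(W(X,c[0]-.011,c[1]),velocity=.05)
    F=fj()-f0; print(int(th),c.round(3),F.round(1))
    if np.linalg.norm(F)>35: print("stop");break
print(bot.read_state()["time"])
im=bot.capture("side"); cv2.imwrite("pics/s3.png",cv2.resize(im[140:300,200:360],None,fx=3.7,fy=3.7,interpolation=cv2.INTER_CUBIC))
E
```

```text
t 27.7333 [-0.62082747 -0.47969744  0.50042132]
[0.2 0.6 0.3]
12 [0.104 0.166] [ 0.1 -0.2 -0.3]
15 [0.108 0.164] [ 1.3  0.3 -1.3]
18 [0.112 0.162] [ 1.3  0.6 -1. ]
21 [0.116 0.16 ] [ 0.9  0.4 -0.4]
24 [0.119 0.157] [ 0.7  1.1 -1.1]
27 [0.123 0.155] [0.7 0.5 0.9]
30 [0.126 0.152] [ 0.5  0.3 -0.4]
33 [0.13  0.149] [ 0.4  0.1 -0.5]
36 [0.133 0.146] [ 0.8  0.3 -0.3]
39 [0.136 0.142] [ 1.   0.2 -0.3]
42 [0.139 0.139] [ 0.7  0.9 -0.1]
45 [0.142 0.135] [ 1.4  0.  -0.3]
48 [0.145 0.132] [ 0.7  0.  -0.5]
51 [0.148 0.128] [ 0.6  1.4 -0.7]
54 [0.151 0.124] [ 0.4  0.2 -1.1]
57 [0.153 0.119] [ 1.6 -0.6  0.8]
60 [0.155 0.115] [-0.1 -2.1  4.3]
63 [0.157 0.111] [ 0.3 -4.1  6.1]
66 [0.159 0.106] [ 0.4 -4.8  8.1]
69 [0.161 0.101] [-0.7 -4.1  6.6]
72 [0.163 0.097] [ 0.1 -4.   5.6]
75 [0.164 0.092] [ 2.  -3.8  2.6]
78 [0.165 0.087] [ 0.8 -0.   0. ]
81 [0.166 0.082] [ 0.9  0.6 -0.5]
84 [0.167 0.077] [ 1.1  0.5 -0.7]
87 [0.168 0.072] [1.  0.5 0.2]
90 [0.168 0.067] [0.9 0.3 2.3]
35.025
```

View pics/s3.png

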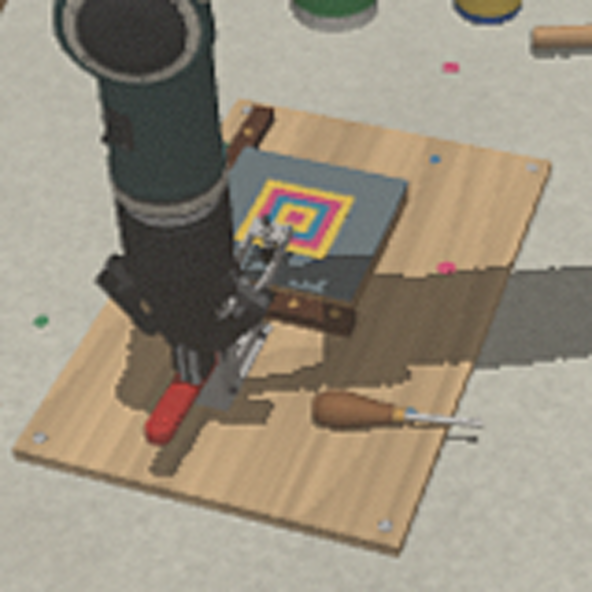

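The push force peaked near 9 N and then dropped to zero, so the clamp snapped over. The picture agrees: the red handle lies level at (175,410) and the arm is down on the block at (270,240). I'll retreat straight up and verify.

```bash
python3 - <<'E'
from h import *
p=bot.read_state()["tcp_pos"]; bot.line_to(np.r_[p[:2],.25],velocity=.2)
bot.movep(W(-.05,-.25,.27),down(YAW+np.pi/2))
im=bot.capture("top"); C=cam("top"); print(blockpose(im,C))
w,b=masks(im); r=bot.place_of("clamp_grip","top"); print([(J(topl(C,d["at"][::-1],.061)[0]),d["confidence"]) for d in r[:1]])
s=bot.read_state(); print(s["time"],s["ft_force"])
i2=bot.capture("side"); a=cv2.resize(im[100:250,240:430],(507,400)); b=cv2.resize(i2[160:290,220:340],None,fx=3.07,fy=3.07)
b=cv2.resize(b,(290,400)); cv2.imwrite("pics/f4.png",np.hstack([a,b]))
E
```

```text
(array([ 0.0296, -0.0546]), array([ 0.1466,  0.1487, 75.7685]))
[(array([0.03095763, 0.16188449]), 0.85)]
37.775 [-0.2342621   1.02119737 -0.56835901]
```

View pics/f4.png

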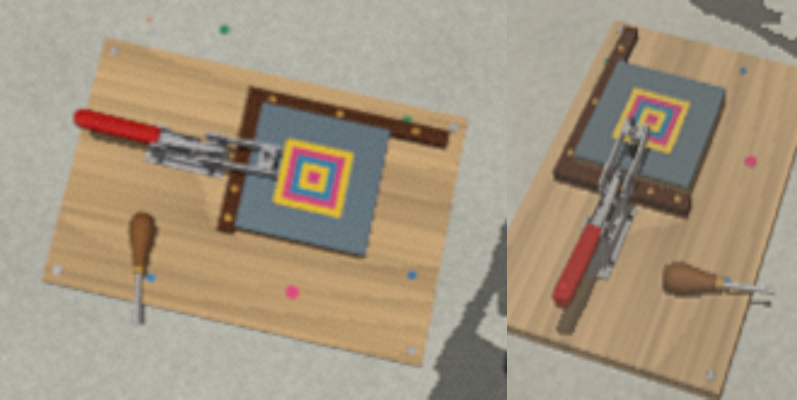

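The handle is level at (115,125), the arm's foot is on the block at (270,158), the block is flush with both fences, and the gouge hasn't moved. I'm handing in.

```bash
python3 -c "
from bench import bot
print(bot.close_job())"
```

```text
the job is handed in; nothing more can be done
None
```

The job is handed in at about 38 s of the 58 s allowed: the last pictures show the block flush in the corner against both fences and the clamp handle level with its foot on the block. The push force peaked near 9 N and then fell to zero as the clamp snapped over, but I could not read the joint angle or foot force directly, and the judge returned no result.

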